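# Clear measured spacers off the surface plate

## Task

The three small spacer bushes on the granite surface plate have been measured: sweep them across the plate with your fingertips and over its edge, so that all three fall into the open wooden tray that stands against the plate. Only push them, lightly: do not pinch, press down on or pick up any of them. Leave the tray, the big setting ring, the drilled steel block and the black case where they are.

Things in the scene. Friction and masses are not known exactly. Their poses are not given: they have to be found in the camera images.
- plate: dark granite surface plate, a 50 mm thick slab on 10 mm rubber feet, 250 mm along its own x, 400 mm along its own y, its flat top 60 mm above the work surface; does not move; origin at the centre of its underside, z up. Its two short (250 mm) edges lie at y = -200 and y = +200 mm in its frame
- tray: open wooden tray, 170 mm along its x, 120 mm along its y, walls 6 mm thick, rim 42 mm above the work surface (18 mm below the plate's top), black rubber inner floor at 8 mm; 0.8 kg, loose, standing squarely against a short edge of the plate, left or right, up to 35 mm off the middle of that edge, with a gap of 3 mm; origin at the centre of its underside, axes parallel to the plate's
- spacer_a: small plain steel spacer bush (a short tube), 26 mm outside, 14 mm bore, 16 mm high, about 47 g, standing on its flat face, loose, on the granite plate; origin at the centre of its underside, z axis along its bore. All three spacers are alike
- spacer_b: small plain steel spacer bush (a short tube), 26 mm outside, 14 mm bore, 16 mm high, about 47 g, standing on its flat face, loose, on the granite plate; origin at the centre of its underside, z axis along its bore. All three spacers are alike
- spacer_c: small plain steel spacer bush (a short tube), 26 mm outside, 14 mm bore, 16 mm high, about 47 g, standing on its flat face, loose, on the granite plate; origin at the centre of its underside, z axis along its bore. All three spacers are alike
- setting_ring: big setting ring gauge, steel with a darker band, 53 mm outside, 25 mm bore, 16 mm high, about 0.2 kg, loose, lying flat on the far half of the plate; origin at the centre of its underside; to be left alone
- gauge_block: steel set-up block with drilled holes, 50 mm along its own x, 75 mm along its own y, 25 mm high, about 0.6 kg, loose, on the far half of the plate; origin at the centre of its underside; to be left alone
- case: shut black instrument case with a red latch, 200 mm along its own x, 120 mm along its own y, 40 mm high (20 mm lower than the plate's top), about 0.9 kg, loose, standing on the work surface against the short edge of the plate opposite the tray; origin at the centre of its underside; to be left alone
Mind the look-alikes: they are no part of the job. Leave any blue look-alike of the spacer_c alone. What is shaped like the spacer_b but orange is not meant.

How it is judged:
By the outcome, as a careful person would: the job done as asked, in the order asked, and still so for the second after the job is handed in, with the robot touching nothing.
It also fails if it takes over 61 s, if anything falls off the work surface, if the arm or the gripper's body presses on something with over 40 N, if the wrist force passes 120 N, or if a joint passes its speed limit or range.

## Robot

A 6-joint arm with a two-finger parallel gripper is mounted at the origin on the work surface. World frame = base frame: x ahead of the robot, y to its left, z up, the work surface at z = 0. Lengths are in mm, angles in rad, forces in N, time in s.
With the tool pointing down it reaches from about 350 to 775 mm from the base axis. Payload 7.3 kg.
Tool frame: the origin (TCP) lies midway between the tips of the shut fingers; the grasp point (between the pads) lies 19 mm behind it; x points along the fingers, y is the direction in which the jaws open and shut, and the axes are right-handed (so a half turn about x gives the same grasp; the last joint's range is limited). The gripper opens to 92 mm and grips with 3 to 60 N. Pads are 19 mm wide; open, the fingers measure 130 mm over their backs; the gripper's body (75 mm by 190 mm) begins 47 mm behind the grasp point.
Start: joints at [-1.461, 0.342, 1.524, -0, 1.275, -0.146], TCP at [132.857, -507.931, 226.741] pointing down, gripper open.
Joint ranges: [-2.53, 2.53], [-0.77, 2.02], [0.04, 2.7], [-1, 4.14], [0.28, 2.66], [-3.11, 3.11]. Speed limits (rad/s): [2.57, 2.57, 3.14, 3.14, 3.14, 3.14].

## Interface

Orientations are given as [roll, pitch, yaw] about the fixed x, y, z axes, in that order (R = Rz(yaw) Ry(pitch) Rx(roll)).
In Python, from plant import get_obs, capture, close_job gives the robot as it stands. The module is installed in compiled form; this text tells all that it offers.
- The arm moves only by the tool send_rows, never from a script. Its argument "moves" is a list of rows, each a list of 4 numbers: the shift along the tool's x, y, z in mm, then the turn about the tool's x in degrees. In form: [[tx, ty, tz, yaw], ...]. A call has 1 to 8 rows; each row shifts and turns the commanded pose from where the row before left it, along the tool's axes as they then stand; what a row does not reach is not made up. A row lasts 1/8 s, in which the tool goes at most 62.5 mm and 10.7 degrees, less where a joint would pass 70% of its speed; a pose out of reach is approached as far as the arm can. A call with a gripper value outside its range is refused whole. "hand" is the opening, from 0 (shut) to 1 (fully open), set as the call begins (left out, the last holds). The fingers move at their own pace and stop on an object; the grip force is fixed at half the most. Time passes only in rows, so rows that do not move let the fingers close. It gives the time, the measured TCP pose, the force and the opening at its end, in the units of the state.
- get_obs(): the state, without advancing time (a new reading comes with each control period).
- capture(name): name is "scene" or "top"; returns a dict with "image" (480x640x3 uint8, red, green, blue), "K" (3x3 intrinsics, pixels), "position" and "attitude" of the camera in the world. Camera axes: x right, y down, z forward; pixel columns grow to the right and rows downward; lengths in mm; the calibration is good to about 2 mm. A picture is of the moment at which its call begins. There is no depth.
- close_job(): hands the job in, once; it reports no verdict.
The state is a dict: "time": time; "joint_positions": joint angles; "dq": joint speeds; "tau": joint torques, N m; "tool_pos": TCP position; "tcp_rot": TCP orientation; "contact_force": force on the tool from outside, world axes, zero at the start; "moment": the same for the moment, N m; "grip_width": finger opening in mm.
Only numpy, scipy, OpenCV 4.12 (cv2) and the standard library are available. Lean on these libraries where they do the work, as an engineer would, in place of code of your own. Each camera call takes 0.05 s, during which the arm holds its last target. There are 200 camera calls.

## Working session

There is one attempt and no reset: what is moved stays moved. The work goes in short steps, Python scripts to look and compute and a tool call to move; the robot and the scene stay as the last step left them, time stands still between calls to the robot, and variables do not carry over. Pictures are saved under pics/ and viewed, about 8 in all and at most 12, crops included, and the job is handed in when it is done.

Besides the shell and the picture viewer there is one more tool, called after "Call:" as name([rows], argument=value, ...), one row to a line, values as JSON. send_rows: Moves the arm, as the interface text tells. Its arguments: {"type":"object","properties":{"moves":{"type":"array","items":{"type":"array","items":{"type":"number"}}},"hand":{"type":"number"}},"required":["moves"]}

```bash
mkdir -p pics
cat > h.py <<'E'
import numpy as np, cv2
from plant import get_obs, capture, close_job
def cam(n,f=None):
    c=capture(n); 
    if f: cv2.imwrite('pics/'+f,c['image'][:,:,::-1])
    return c
def rot(c):
    a=np.array(c['attitude'],float)
    if a.shape==(3,3): return a
    from scipy.spatial.transform import Rotation as R
    return R.from_euler('xyz',a).as_matrix() if a.size==3 else R.from_quat(a).as_matrix()
def ray(c,px,z):
    d=rot(c)@np.linalg.inv(c['K'])@np.array([px[0],px[1],1.]); p=np.array(c['position'],float)
    return p+d*(z-p[2])/d[2]
def proj(c,P):
    q=np.array(c['K'])@rot(c).T@(np.array(P,float)-np.array(c['position'])); return q[:2]/q[2]
E
python3 - <<'E'
from h import *
for n in('scene','top'):
    c=cam(n,n+'0.png'); print(n,c['K'],c['position'],c['attitude'])
print(get_obs())
E
```

```text
scene [[468.07097338   0.         310.05143806]
 [  0.         468.07097338 242.41790745]
 [  0.           0.           1.        ]] [946.98271565  72.72000985 675.95700983] [-2.50829184 -0.01612432  1.71064159]
top [[439.09556893   0.         322.78839332]
 [  0.         439.09556893 243.19204886]
 [  0.           0.           1.        ]] [428.23744313  21.13482712 802.0023389 ] [-3.01853093 -0.01545806 -1.56490341]
{'time': 0.1, 'joint_positions': array([-1.46098361e+00,  3.42644819e-01,  1.52489082e+00,  5.73611898e-06,
        1.27541340e+00, -1.45985658e-01]), 'dq': array([-0.00041195, -0.00051296, -0.00130535,  0.00077326, -0.00164835,
       -0.00158729]), 'tau': array([ 1.57524250e-03, -4.32006276e+01, -2.44694334e+01,  7.19344220e-02,
        5.26093191e-02, -4.11066185e-05]), 'tool_pos': array([ 132.82580421, -507.55463713,  226.12944153]), 'tcp_rot': array([-1.7208261 ,  1.56943993,  1.67656325]), 'contact_force': array([-0.12198767,  1.50518879, -0.3593459 ]), 'moment': array([ 0.05180275, -0.025656  , -0.03842081]), 'grip_width': 91.91865976588798}
```

View pics/top0.png

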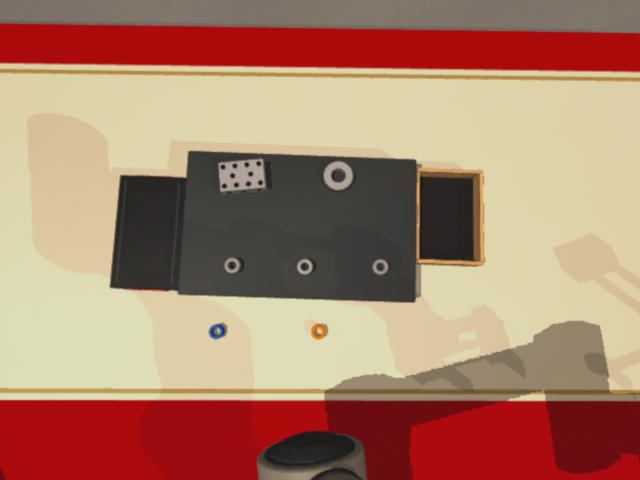

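View pics/scene0.png

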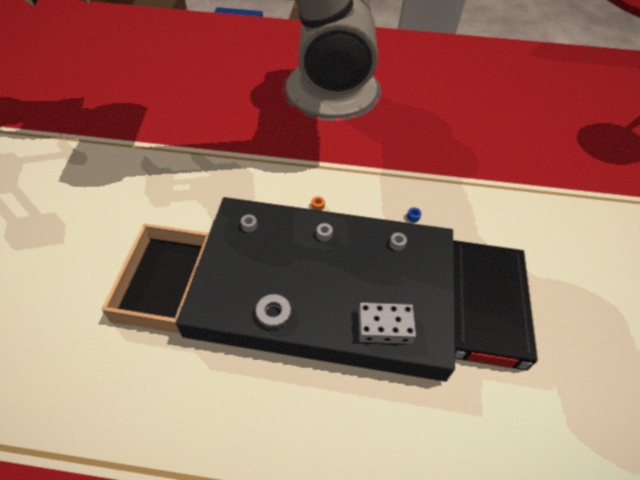

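The top view shows the spacers at about (232,265), (305,266) and (380,267), and the tray on the right (-y) at columns 417–483, rows 170–265. The ring is at (338,176) and the block at (242,175). The blue and orange look-alikes stand on the table in front of the plate. The scene view agrees with this.

Run:
```python
from h import *
t=cam('top');s=cam('scene')
np.set_printoptions(precision=1,suppress=True)
def rings(c,lo=60):
    im=c['image'];h=cv2.cvtColor(im,cv2.COLOR_RGB2HSV)
    m=((h[...,2]>95)&(h[...,1]<50)).astype(np.uint8)
    n,l,st,ce=cv2.connectedComponentsWithStats(m)
    out=[]
    for i in range(1,n):
        if 60<st[i,4]<1500:
            k,_=cv2.findContours((l==i).astype(np.uint8),0,2)
            (x,y),r=cv2.minEnclosingCircle(k[0]); out.append((st[i],np.array([x,y]),r))
    return out
for n,c in(('top',t),('scene',s)):
    for st,p,r in rings(c):
        if 130<p[1]<360: print(n,st,p,round(r,1),ray(c,p,76))
# plate corners
for p in[(188,152),(416,160),(415,301),(178,294)]: print('plate',ray(t,p,60))
for p in[(205,235),(222,200),(453,230),(181,331),(446,368)]: print('plate scene',ray(s,p,60))
# tray: wood mask
h=cv2.cvtColor(t['image'],cv2.COLOR_RGB2HSV)
print('tray px rows',[ (x,h[216,x].tolist()) for x in range(412,492,3)])
for nm,p in [('outer tr',(483,171)),('outer br',(483,265)),('in tl',(421,177)),('in bl',(421,260)),('in tr',(475,178)),('in br',(475,260))]: print(nm,ray(t,p,42))
for nm,p in [('farL',(147,226)),('farR',(208,235)),('nearL',(106,317)),('nearR',(180,327))]: print(nm,ray(s,p,42))
im=t['image'][140:310,400:500,::-1]; a=cv2.resize(im,None,fx=3.4,fy=3.4,interpolation=2)
im=s['image'][190:350,90:290,::-1]; b=cv2.resize(im,None,fx=2.2,fy=2.2,interpolation=2)
o=np.zeros((580,790,3),np.uint8);o[:a.shape[0],:a.shape[1]]=a;o[:b.shape[0],345:345+b.shape[1]]=b
cv2.imwrite('pics/z1.png',o)
```

```text
top [ 218  158   48   34 1205] [241.5 175. ] 26.4 [633.4 148.8  76. ]
top [323 161  30  29 536] [337.7 175.3] 14.9 [634.6 -14.3  76. ]
top [224 257  16  16 152] [231.2 264.9] 8.1 [480.9 161.4  76. ]
top [297 259  16  16 158] [304.3 266.3] 8.0 [479.4  40.9  76. ]
top [373 259  15  16 149] [380.  266.5] 7.8 [479.9 -84.7  76. ]
scene [340 176  41  41 679] [364.  197.6] 24.4 [401.   99.1  76. ]
scene [473 203  47  44 590] [494. 225.] 28.3 [428.4 315.7  76. ]
scene [241 214  16  13 129] [248.4 220.1] 7.7 [479.7 -85.7  76. ]
scene [316 223  17  14 151] [324.1 229.5] 8.1 [480.2  39.8  76. ]
scene [391 233  16  13 134] [398.5 238.5] 7.9 [480.2 160.3  76. ]
scene [256 294  35  31 694] [272.9 309.5] 17.5 [635.9 -15.2  76. ]
plate [678.1 245.6  60. ]
plate [ 668. -152.   60.]
plate [ 423.4 -145.4   60. ]
plate [432.7 251.6  60. ]
plate scene [ 508.9 -153.4   60. ]
plate scene [ 430.1 -144.9   60. ]
plate scene [436.  252.7  60. ]
plate scene [ 680.8 -140.7   60. ]
plate scene [681.  233.5  60. ]
tray px rows [(412, [30, 13, 59]), (415, [13, 61, 67]), (418, [14, 112, 198]), (421, [0, 17, 30]), (424, [10, 19, 40]), (427, [20, 38, 40]), (430, [6, 32, 40]), (433, [10, 37, 41]), (436, [12, 33, 39]), (439, [12, 32, 40]), (442, [10, 36, 42]), (445, [12, 31, 41]), (448, [10, 37, 41]), (451, [8, 25, 41]), (454, [10, 37, 41]), (457, [10, 20, 38]), (460, [20, 21, 37]), (463, [18, 34, 37]), (466, [12, 34, 38]), (469, [8, 27, 38]), (472, [10, 62, 49]), (475, [15, 141, 128]), (478, [15, 143, 121]), (481, [17, 143, 223]), (484, [21, 69, 210]), (487, [25, 58, 223]), (490, [24, 59, 224])]
outer tr [ 654.8 -276.2   42. ]
outer br [ 486.2 -269.6   42. ]
in tl [ 642.7 -164.6   42. ]
in bl [ 494.2 -161.3   42. ]
in tr [ 641.8 -261.3   42. ]
in br [ 494.8 -255.9   42. ]
farL [ 492.3 -263.    42. ]
farR [ 495.3 -155.    42. ]
nearL [ 667.4 -264.    42. ]
nearR [ 667.  -150.3   42. ]
```

View pics/z1.png

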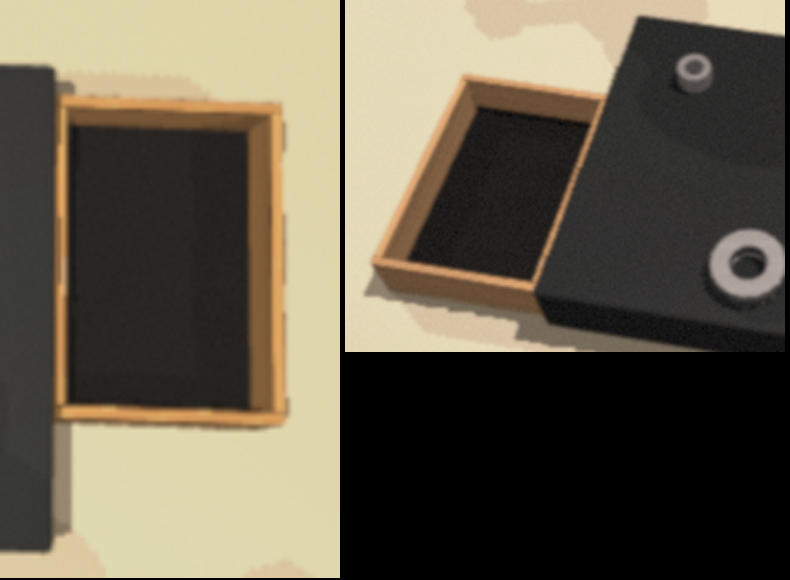

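```bash
cat > plan.py <<'E'
from h import *
from scipy.spatial.transform import Rotation as R
np.set_printoptions(precision=1,suppress=True)
def plan(P,d=None):
    """turn needed so tool z (or -z) lies along d, and shift to P in the tool axes after that turn"""
    o=get_obs(); M=R.from_euler('xyz',o['tcp_rot']).as_matrix(); best=0
    if d is not None:
        d=np.array([d[0],d[1],0.]);d/=np.linalg.norm(d)
        c=[np.degrees(np.arctan2(-s*d@M[:,1],s*d@M[:,2])) for s in(1,-1)]
        best=min(c,key=abs); print('turn',c)
    M2=M@R.from_euler('x',best,degrees=True).as_matrix()
    print('tool_pos',o['tool_pos'],'y',M2[:,1],'z',M2[:,2],'x',M2[:,0])
    print('shift after turn',M2.T@(np.array(P,float)-o['tool_pos']),'t',o['time'],'q',o['joint_positions'],'F',o['contact_force'],'w',o['grip_width'])
E
python3 -c "
from plan import *
plan([453,-49,200],[.61,-.79])"
```

```text
turn [np.float64(-113.01720376144496), np.float64(66.98279623855504)]
tool_pos [ 132.8 -507.7  226.3] y [-0.8 -0.6 -0. ] z [-0.6  0.8  0. ] x [-0.  0. -1.]
shift after turn [  26.7 -533.7  167.4] t 0.2 q [-1.5  0.3  1.5  0.   1.3 -0.1] F [0.5 0.4 0.3] w 91.5944258872769
```

Call:
send_rows([
  [0,0,0,9.5],
  [0,0,0,9.5],
  [0,0,0,9.5],
  [0,0,0,9.5],
  [0,0,0,9.5],
  [0,0,0,9.5],
  [0,0,0,10],
  [0,0,0,0],
], hand=0.163)

```text
time: 1.2
tool_pos: [132.9, -507.8, 226.6]
tcp_rot: [-0.596, 1.57, 1.633]
contact_force: [0.6, -0.7, 0.9]
grip_width: 17.3
```

Call:
send_rows([
  [0,-42,13,0],
  [0,-42,13,0],
  [0,-42,13,0],
  [0,-42,13,0],
  [0,-42,13,0],
  [0,-42,13,0],
  [0,-42,13,0],
])

```text
time: 2.08
tool_pos: [310.6, -255.1, 226.8]
tcp_rot: [-3.126, 1.57, -0.894]
contact_force: [0.7, -0.2, -1.0]
grip_width: 15.1
```

Call:
send_rows([
  [0,-42,13,0],
  [0,-42,13,0],
  [0,-42,13,0],
  [0,-42,13,0],
  [0,-42,13,0],
  [27,-30,11,0],
  [0,0,0,0],
  [0,0,0,0],
])

```text
time: 3.08
tool_pos: [453.5, -49.8, 200.0]
tcp_rot: [2.367, 1.57, -1.685]
contact_force: [-0.3, -0.2, 0.1]
grip_width: 15.0
```

```bash
python3 -c "
from plan import *
plan([453,-49,65],[.61,-.79])"
```

```text
turn [np.float64(-179.87717148885105), np.float64(0.12282851114897118)]
tool_pos [453.5 -49.8 200. ] y [-0.8 -0.6  0. ] z [-0.6  0.8 -0. ] x [-0. -0. -1.]
shift after turn [135.   -0.1   1. ] t 3.075 q [-0.3  0.2  1.7 -0.   1.2  2.2] F [-0.3 -0.2  0.1] w 15.016245088755742
```

Call:
send_rows([
  [35,0,0,0],
  [35,0,0,0],
  [35,0,0,0],
  [15,0,0,0],
  [10,0,0,0],
  [5,0,0,0],
  [0,0,0,0],
])

```text
time: 3.95
tool_pos: [453.8, -49.8, 65.1]
tcp_rot: [-2.654, 1.57, -0.426]
contact_force: [0.4, 0.7, -0.4]
grip_width: 14.9
```

```bash
python3 -c "
from plan import *
plan([453,-49,65],[.61,-.79])
c=cam('scene')
cv2.imwrite('pics/s2.png',cv2.resize(c['image'][150:390,60:380,::-1],None,fx=2.4,fy=2.4))"
```

```text
turn [np.float64(179.97353042377836), np.float64(-0.026469576221634983)]
tool_pos [453.8 -49.8  65.1] y [-0.8 -0.6 -0. ] z [-0.6  0.8 -0. ] x [ 0. -0. -1.]
shift after turn [0.1 0.1 1.2] t 3.95 q [-0.3  0.4  1.9 -0.   0.8  2.2] F [ 0.4  0.7 -0.4] w 14.898651645323518
```

View pics/s2.png

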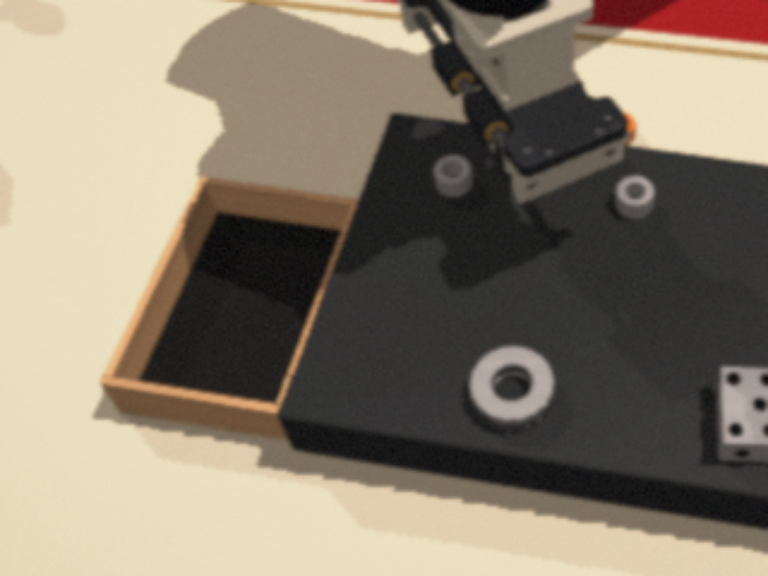

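The fingertips stand behind the nearest-to-tray spacer and in line with it. That spacer is at crop (453,175). Next I sweep it.

Call:
send_rows([
  [0,0,-8,0],
  [0,0,-8,0],
  [0,0,-6,0],
  [0,0,-6,0],
  [0,0,-8,0],
  [0,0,-11,0],
  [0,0,-14,0],
  [0,0,-16,0],
])

```text
time: 5.0
tool_pos: [501.3, -111.4, 64.7]
tcp_rot: [-3.118, 1.571, -0.89]
contact_force: [0.5, 0.8, -0.1]
grip_width: 14.7
```

Call:
send_rows([
  [0,0,-17,0],
  [0,0,-17,0],
  [0,0,-17,0],
  [0,0,-12,0],
  [0,0,0,0],
  [0,0,0,0],
  [-30,0,0,0],
  [-30,0,0,0],
])

```text
time: 6.0
tool_pos: [538.5, -159.6, 125.1]
tcp_rot: [0.505, 1.569, 2.733]
contact_force: [-0.1, -0.0, 0.8]
grip_width: 14.7
```

```bash
python3 -c "
from plan import *
plan([462,81,140],[85,-190])
a=cam('scene')['image'][150:390,60:320,::-1];b=cam('top')['image'][140:310,200:500,::-1]
b=cv2.resize(b,(390,221));a=cv2.resize(a,(390,360))
cv2.imwrite('pics/s3.png',cv2.resize(np.vstack([a,b]),None,fx=1.03,fy=1.03))"
```

```text
turn [np.float64(-166.41460487054331), np.float64(13.585395129456709)]
tool_pos [ 538.5 -159.6  125.1] y [-0.9 -0.4  0. ] z [-0.4  0.9  0. ] x [-0.  0. -1.]
shift after turn [-14.6 -28.4 250.9] t 6.0 q [-0.4  0.5  1.6 -0.   1.1  2.1] F [-0.1 -0.   0.8] w 14.670031222139157
```

View pics/s3.png

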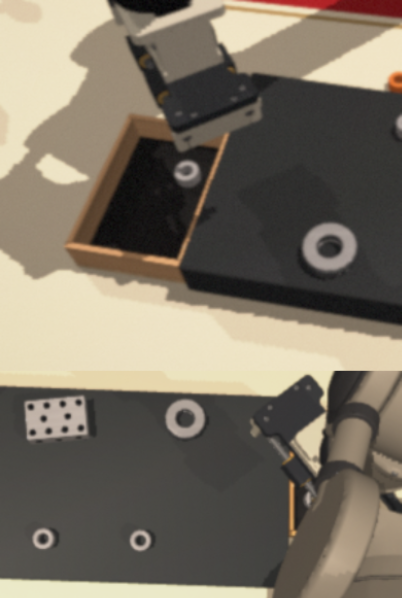

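Spacer a now stands inside the tray at crop (187,173), and everything else is unmoved. Next is spacer b.

Call:
send_rows([
  [-15,0,0,7],
  [0,0,0,6.6],
  [0,-4,36,0],
  [0,-4,36,0],
  [0,-4,36,0],
  [0,-4,36,0],
  [0,-4,36,0],
  [0,-4,36,0],
])

```text
time: 7.1
tool_pos: [471.7, 48.1, 139.0]
tcp_rot: [1.092, 1.569, 3.083]
contact_force: [0.2, 0.6, -0.5]
grip_width: 14.9
```

Call:
send_rows([
  [0,-4,35,0],
  [0,0,0,0],
  [35,0,0,0],
  [25,0,0,0],
  [10,0,0,0],
  [5,0,0,0],
  [0,0,0,0],
])

```text
time: 7.98
tool_pos: [462.7, 80.1, 65.0]
tcp_rot: [-2.237, 1.57, -0.247]
contact_force: [-0.3, -0.1, 0.0]
grip_width: 15.1
```

```bash
python3 -c "
from plan import *
plan([462,81,65],[85,-190])
c=cam('scene')
cv2.imwrite('pics/s4.png',cv2.resize(c['image'][150:390,60:380,::-1],None,fx=2,fy=2))"
```

```text
turn [np.float64(179.94218189613764), np.float64(-0.05781810386237458)]
tool_pos [462.7  80.1  65. ] y [-0.9 -0.4 -0. ] z [-0.4  0.9 -0. ] x [ 0. -0. -1.]
shift after turn [-0.   0.3  1.1] t 7.975 q [ 0.   0.5  1.9 -0.   0.8  2.7] F [-0.3 -0.1  0. ] w 15.058877978119245
```

View pics/s4.png

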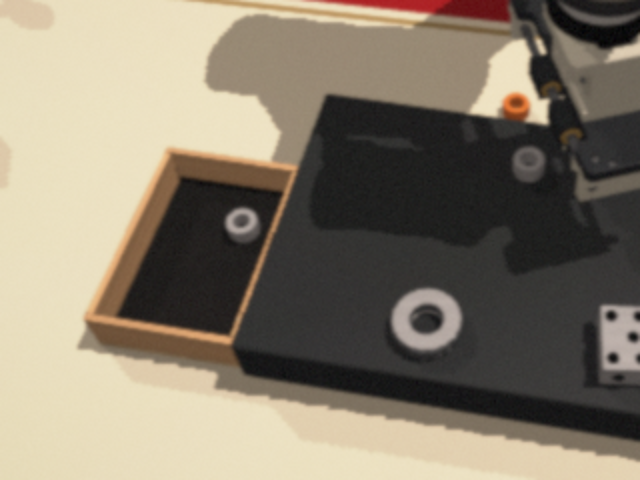

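The fingers are now behind spacer b at crop (529,163), and spacer a rests flat in the tray at (242,225). Next I sweep b.

Call:
send_rows([
  [0,0,-8,0],
  [0,0,-8,0],
  [0,0,-6,0],
  [0,0,-6,0],
  [0,0,-8,0],
  [0,0,-11,0],
  [0,0,-14,0],
  [0,0,-16,0],
])

```text
time: 9.02
tool_pos: [494.2, 8.9, 64.7]
tcp_rot: [3.096, 1.571, -1.196]
contact_force: [-0.2, 0.6, 1.0]
grip_width: 15.1
```

Call:
send_rows([
  [0,0,-17,0],
  [0,0,-17,0],
  [0,0,-17,0],
  [0,0,-17,0],
  [0,0,-17,0],
  [0,0,-17,0],
  [0,0,-17,0],
  [0,0,-17,0],
])

```text
time: 10.02
tool_pos: [549.6, -115.2, 64.7]
tcp_rot: [2.444, 1.571, -1.849]
contact_force: [0.3, 0.5, -0.4]
grip_width: 15.0
```

Call:
send_rows([
  [0,0,-17,0],
  [0,0,-17,0],
  [0,0,-15,0],
  [0,0,0,0],
  [0,0,0,0],
  [-35,0,0,0],
  [-40,0,0,0],
  [0,0,0,-8],
])

```text
time: 11.02
tool_pos: [570.8, -158.9, 143.4]
tcp_rot: [-2.533, 1.564, -0.399]
contact_force: [0.8, -0.5, -0.6]
grip_width: 15.1
```

```bash
python3 -c "
from plan import *
plan([468,204,140],[90,-311])
a=cam('scene')['image'][150:390,60:320,::-1];b=cam('top')['image'][140:310,200:500,::-1]
b=cv2.resize(b,(390,221));a=cv2.resize(a,(390,360))
cv2.imwrite('pics/s5.png',cv2.resize(np.vstack([a,b]),None,fx=1.03,fy=1.03))"
```

```text
turn [np.float64(-163.8522926111169), np.float64(16.147707388883124)]
tool_pos [ 570.8 -158.9  143.4] y [-1.  -0.3 -0. ] z [-0.3  1.  -0. ] x [ 0. -0. -1.]
shift after turn [  1.8  -2.1 377.2] t 11.025 q [-0.4  0.5  1.5  0.   1.1  2.2] F [ 0.8 -0.5 -0.6] w 15.13305370466128
```

View pics/s5.png

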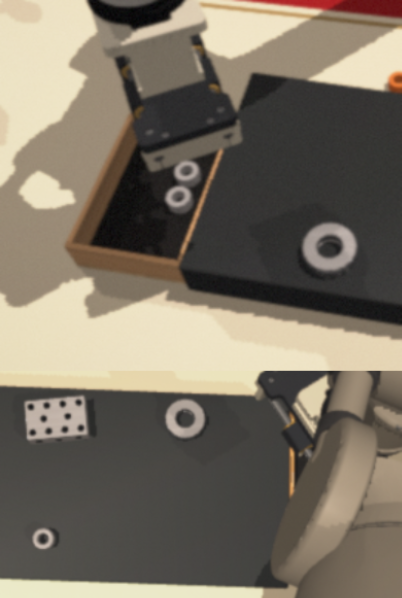

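Both a and b are in the tray, side by side at crop (187,173) and (179,198). Joint 6 comes near its limit for the third spacer, so I turn the tool by about -167° and use the other side of the fingers.

Call:
send_rows([
  [0,0,0,-10],
  [0,0,0,-10],
  [0,0,0,-10],
  [0,0,0,-10],
  [0,0,0,-10],
  [0,0,0,-10],
  [0,0,0,-10],
  [0,0,0,-10],
])

```text
time: 12.12
tool_pos: [568.6, -158.3, 138.8]
tcp_rot: [-0.755, 1.569, 2.774]
contact_force: [0.1, 0.3, 0.4]
grip_width: 14.6
```

Call:
send_rows([
  [0,0,0,-10],
  [0,0,0,-10],
  [0,0,0,-10],
  [0,0,0,-10],
  [0,0,0,-10],
  [0,0,0,-10],
  [0,0,0,-10],
  [0,0,0,-10],
])

```text
time: 13.12
tool_pos: [568.6, -158.3, 138.9]
tcp_rot: [-2.17, 1.569, 2.756]
contact_force: [0.8, -0.8, 0.1]
grip_width: 14.9
```

Call:
send_rows([
  [0,0,0,-7],
  [0,0,0,0],
])

```text
time: 13.38
tool_pos: [568.7, -158.4, 139.0]
tcp_rot: [-2.311, 1.569, 2.731]
contact_force: [0.2, -0.9, 0.6]
grip_width: 15.0
```

```bash
python3 -c "
from plan import *
plan([465,203,140],[110,-311])"
```

```text
turn [np.float64(-0.5958080698467798), np.float64(179.40419193015325)]
tool_pos [ 568.7 -158.4  139. ] y [ 0.9  0.3 -0. ] z [ 0.3 -0.9 -0. ] x [-0.  0. -1.]
shift after turn [  -0.6   22.7 -375.3] t 13.375 q [-0.4  0.5  1.5  0.   1.1 -0.7] F [ 0.2 -0.9  0.6] w 15.001470967853505
```

Call:
send_rows([
  [0,2.3,-37.5,-0.6],
  [0,2.3,-37.5,0],
  [0,2.3,-37.5,0],
  [0,2.3,-37.5,0],
  [0,2.3,-37.5,0],
  [0,2.3,-37.5,0],
  [0,2.3,-37.5,0],
  [0,2.3,-37.5,0],
])

```text
time: 14.38
tool_pos: [485.2, 131.1, 139.5]
tcp_rot: [-1.737, 1.57, -2.969]
contact_force: [0.1, -0.1, 0.4]
grip_width: 14.9
```

Call:
send_rows([
  [0,2.3,-37.5,0],
  [0,2,-37.5,0],
  [0,0,0,0],
  [35,0,0,0],
  [25,0,0,0],
  [9,0,0,0],
  [5,0,0,0],
  [0,0,0,0],
])

```text
time: 15.38
tool_pos: [465.2, 201.8, 66.1]
tcp_rot: [1.274, 1.57, 0.045]
contact_force: [0.4, 0.9, 0.4]
grip_width: 14.8
```

```bash
python3 -c "
from plan import *
plan([465,203,65],[110,-311])
c=cam('scene')
cv2.imwrite('pics/s6.png',cv2.resize(c['image'][150:390,60:480,::-1],None,fx=1.8,fy=1.8))"
```

```text
turn [np.float64(0.12426677012337801), np.float64(-179.87573322987663)]
tool_pos [465.2 201.8  66.1] y [0.9 0.3 0. ] z [ 0.3 -0.9  0. ] x [ 0.  0. -1.]
shift after turn [ 1.1  0.3 -1.2] t 15.375 q [ 0.3  0.5  1.8 -0.   0.9 -0.1] F [0.4 0.9 0.4] w 14.759785653192866
```

View pics/s6.png

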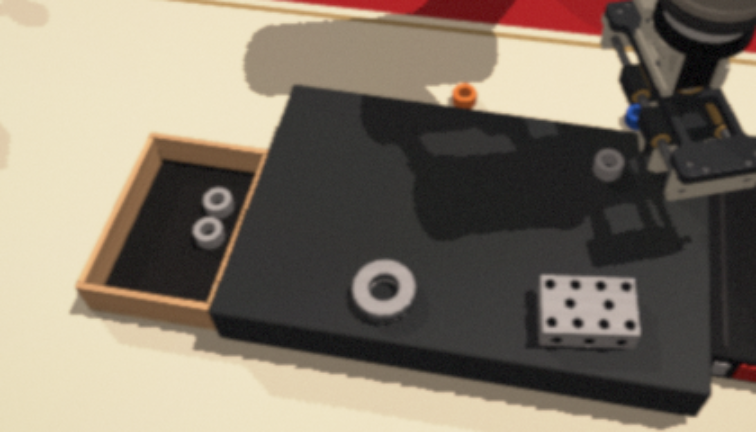

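The fingers are behind spacer c at crop (608,164), with a and b lying flat in the tray. Next comes the last sweep, now along +z.

Call:
send_rows([
  [1,0,8,0],
  [0,0,8,0],
  [0,0,6,0],
  [0,0,6,0],
  [0,0,8,0],
  [0,0,11,0],
  [0,0,14,0],
  [0,0,16,0],
])

```text
time: 16.42
tool_pos: [491.1, 128.4, 64.7]
tcp_rot: [0.381, 1.571, -0.847]
contact_force: [0.7, 0.3, 0.5]
grip_width: 14.8
```

Call:
send_rows([
  [0,0,17,0],
  [0,0,17,0],
  [0,0,17,0],
  [0,0,17,0],
  [0,0,17,0],
  [0,0,17,0],
  [0,0,17,0],
  [0,0,17,0],
])

```text
time: 17.42
tool_pos: [536.8, 0.3, 64.7]
tcp_rot: [-0.982, 1.571, -2.21]
contact_force: [-0.1, -0.4, -0.3]
grip_width: 15.1
```

Call:
send_rows([
  [0,0,17,0],
  [0,0,17,0],
  [0,0,17,0],
  [0,0,17,0],
  [0,0,17,0],
  [0,0,17,0],
  [0,0,17,0],
  [0,0,17,0],
])

```text
time: 18.42
tool_pos: [582.6, -127.8, 64.7]
tcp_rot: [-0.377, 1.571, -1.605]
contact_force: [0.8, 1.3, 0.4]
grip_width: 15.0
```

Call:
send_rows([
  [0,0,17,0],
  [0,0,17,0],
  [0,0,0,0],
  [0,0,0,0],
  [-35,0,0,0],
  [-40,0,0,0],
  [-40,0,0,0],
  [0,0,0,0],
])

```text
time: 19.42
tool_pos: [595.2, -158.5, 183.6]
tcp_rot: [0.856, 1.564, -0.37]
contact_force: [-0.0, -0.1, -0.6]
grip_width: 15.1
```

Call:
send_rows([
  [0,0,-30,0],
  [0,0,-40,0],
  [0,0,-40,0],
  [0,0,-40,0],
  [0,0,-40,0],
  [0,0,-40,0],
  [0,0,0,0],
  [0,0,0,0],
])

```text
time: 20.42
tool_pos: [516.0, 57.9, 179.2]
tcp_rot: [-1.443, 1.57, -2.67]
contact_force: [-0.3, 1.1, 0.3]
grip_width: 14.9
```

```bash
python3 -c "
from plan import *
o=get_obs();print(o['time'],o['tool_pos'],o['contact_force'])
a=cam('scene')['image'][150:390,60:560,::-1];b=cam('top')['image'][130:350,100:500,::-1]
b=cv2.resize(b,(500,275))
cv2.imwrite('pics/s7.png',cv2.resize(np.vstack([a,b]),None,fx=1.16,fy=1.16))"
```

```text
20.425 [516.   57.9 179.2] [-0.3  1.1  0.3]
```

View pics/s7.png

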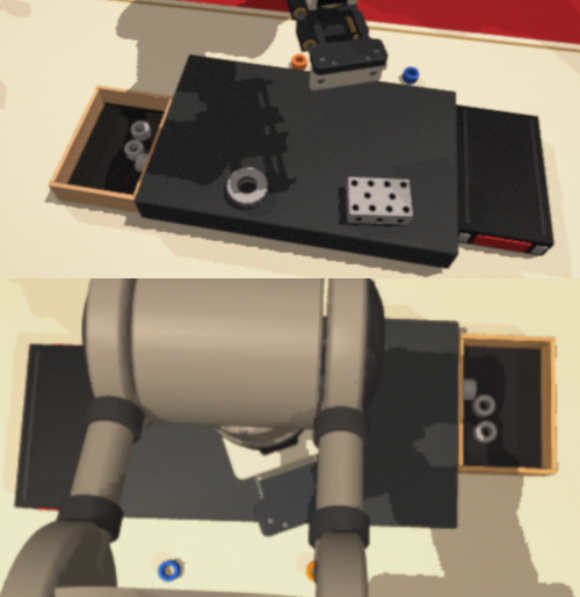

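The third spacer is at the tray's plate-side wall, at top-view crop (468,388). I check closely whether it lies down in the tray.

```bash
python3 -c "
from plan import *
s=cam('scene');t=cam('top')
a=cv2.resize(s['image'][215:335,95:215,::-1],(390,390),interpolation=2);b=cv2.resize(t['image'][160:280,405:495,::-1],(292,390),interpolation=2)
cv2.imwrite('pics/s8.png',np.hstack([a,b]))"
```

```text
(no output)
```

View pics/s8.png

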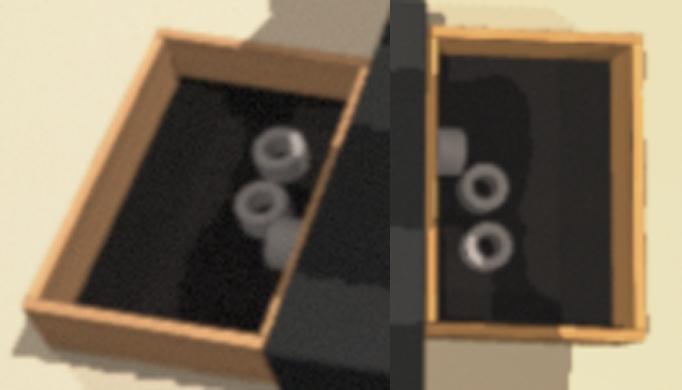

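Spacer c lies on its side inside the tray, below the rim and against the plate-side wall. It hasn't moved between the two pictures. The tray's outer wall is still at column 482–483, and the ring and block centres match the first pictures to within about 2 px. I hand the job in.

```bash
python3 -c "
from h import *
print(close_job())"
```

```text
the job is handed in; nothing more can be done
None
```

All three spacers are in the tray, and I handed the job in at about 20.5 s of the 61 s allowed. I pushed each one singly between the two slightly open fingertips, about 5 mm above the plate. Nothing was pinched, pressed on or lifted. The outside force read no more than about 1.5 N at the end of each move.

**Last checks:**
- **Spacers:** two lie flat in the tray. The third lies on its side against the tray wall next to the plate. That wall hides part of it, but it sits below the rim and did not move between the last two looks.
- **Everything else:** the tray, ring and block are where they were, to within about 2 pixels. The case and the blue and orange look-alikes look unmoved by eye.
- **Gripper:** it was well above the plate, touching nothing.

No check failed. A few plate corners read roughly by eye differed by up to 12 mm between the two cameras, but the spacer positions from both agreed to about 1 mm.

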